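# Lay the retaining bar across the forks of the tube carrier

## Task

Secure the sample tubes for shaking: draw the long bar out of its upright stand, lay it down flat on the open bench and let go of it (the low steel stop is there to push its foot against so that it turns down in the fingers), then take it again by the middle and lower it, without dropping it, across both forks of the tube carrier, lying flat between the horns over the caps and sticking out evenly at the two ends. Leave the short bar in the stand and do not shift the other things on the bench.

Things in the scene. Friction and masses are not known exactly. Their poses are not given: they have to be found in the camera images.
- long_bar_mid (a point): Centre of the long retaining bar: plain aluminium, 190 mm long, 24 mm wide, 10 mm thick, about 0.12 kg, with straight edges and no top or bottom. Own z runs along its length, y across its width, x through its thickness. At the start it stands upright on its end in one of the two slots of the stand, the centre 100 mm above the bench, its top end at 195 mm
- short_bar_mid (a point): Centre of the short bar that stands in the stand's other slot: same material, width and thickness but only 115 mm long (top end at 120 mm), too short to span the forks. Leave it there. Axes as for the long bar
- stand: Fixed grey block 110 (own x) x 80 (own y) x 65 mm high, origin at the centre of its underside. Two slots in its top at own x = -28 and +28 mm, each 15 mm (x) by 29 mm (y), with a floor 5 mm above the bench; the bars stand loosely in them, width along own y. Which bar is in which slot varies
- cradle (a point): Middle of the bar's seat on the fixed tube carrier, 95 mm above the bench, half-way between the two steel forks. Own x is the line through both forks (the bar's length goes along it), y across, z up. Fork centres at x = -77 and +77 mm, each 14 mm thick, with a flat seat at this height between two horns about 23 mm high: gap 32 mm at the seat, widening to about 49 mm at the tips
- carrier: The fixed tube carrier itself: origin on the bench straight below the cradle point, same axes. Base plate 230 x 100 mm, white block with its top at 56 mm, four green-capped tubes standing in it at x = -50 and +50 mm, y = -11 and +11 mm; caps 19 mm across, tops 87 mm above the bench. No tube within 38 mm of the middle
- stop: Fixed low dark steel strip on the bench, 180 mm long (own y), 26 mm deep (own x), 18 mm high: a fixed edge to push the foot of the bar against. Origin on the bench at the middle of its long face on the robot's side; own x points away from the robot into the strip. The bench on the robot's side of it is free for laying the bar down
- dish: Bystander: covered petri dish, 60 mm across, 16 mm high, origin at centre of underside
- jar: Bystander: jar 56 mm across, 85 mm high, origin at centre of underside
- beaker: Bystander: beaker 68 mm across, 85 mm high, origin at centre of underside
- tip_box: Bystander: pipette tip box 80 x 120 x 65 mm high, origin at centre of underside
- timer: Bystander: flat white bench timer 60 x 75 x 20 mm, origin at centre of underside
- slide_box: Bystander: wooden slide box 90 x 35 x 30 mm, origin at centre of underside

How it is judged (in metres and radians):
On the way:
1. the long bar lies flat on the bench, out of the stand, and has been let go (height (world z) of long_bar_mid below 0.016 m and angle between long_bar_mid's own z axis and vertical between 1.53 and 1.6116 rad and contact force between the fingers and long_bar below 0.05 N and linear speed of long_bar below 0.03 m/s), for 0.2 s.
At the end, for the whole second after the job is handed in: The long bar lies at rest and released in the seats of both forks: level within about 2 degrees, along the line of the forks within 4.5 degrees, its centre within 12 mm of the cradle middle lengthways, 7 mm across and 5 mm above it within 3 mm (x of long_bar_mid in the frame of cradle between -0.012 and 0.012 m and y of long_bar_mid in the frame of cradle between -0.007 and 0.007 m and z of long_bar_mid in the frame of cradle between 0.002 and 0.008 m and angle between the z axis of long_bar_mid and the x axis of cradle, either way round below 0.08 rad and angle between long_bar_mid's own z axis and vertical between 1.53 and 1.6116 rad and linear speed of long_bar below 0.02 m/s and contact force between the fingers and long_bar below 0.05 N); the robot touches nothing.
It fails at once if the long bar is dropped onto the carrier (falls free faster than 0.45 m/s there, about 1 cm) (horizontal distance between long_bar_mid and cradle below 0.08 m and height (world z) of long_bar_mid above 0.08 m and linear speed of long_bar above 0.45 m/s and contact force between the fingers and long_bar below 0.05 N).
It fails at once if the short bar is pulled up out of its slot or tilted over (distance of short_bar_mid from where it was at the start of the episode above 0.03 m).
It fails at once if another thing on the bench is shifted by more than 4 cm (distance of any of dish, jar, beaker, tip_box, timer, slide_box from where it was at the start of the episode above 0.04 m).
It also fails if it takes over 59 s, if anything falls off the work surface, if the arm or the gripper's body presses on something with over 40 N, if the wrist force passes 120 N, or if a joint passes its speed limit or range.

## Robot

A 6-joint arm with a two-finger parallel gripper is mounted at the origin on the work surface. World frame = base frame: x ahead of the robot, y to its left, z up, the work surface at z = 0. Lengths are in mm, angles in degrees, forces in N, time in s.
With the tool pointing down it reaches from about 325 to 775 mm from the base axis. Payload 9.3 kg.
Tool frame: the origin (TCP) lies midway between the tips of the shut fingers; the grasp point (between the pads) lies 19 mm behind it; z points along the fingers, y is the line along which they close (so a half turn about z gives the same grasp; the last joint's range is limited). The gripper opens to 85 mm and grips with 20 to 120 N. Pads are 22 mm wide; open, the fingers measure 114 mm over their backs; the gripper's body (76 mm by 85 mm) begins 54 mm behind the grasp point. The pads swing forward as they close: fully open they stand 13 mm farther back than shut.
Start: joints at [60.928, 14.817, 1.232, 76.415, 0, 81.257], TCP at [191.073, 515.74, 231.279] pointing down, gripper open.
Joint ranges: [-174.27, 174.27], [-52.1, 104.24], [-59.71, 78.15], [-110.17, 111.67], [-87.03, 83.33], [-180, 180]. Speed limits (degrees/s): [127.2, 127.2, 159.86, 180, 180, 180].

## Interface

Orientations are given as a 3x3 rotation matrix whose columns are the frame's x, y, z axes.
In Python, from rig import get_state, imaging, workorder gives the robot as it stands. The module is installed in compiled form; this text tells all that it offers.
- The arm moves only by the shell command python3 -m pendant 'ROWS' [FORCE]. ROWS is JSON, a list of rows, each an object of numbers: "dx", "dy", "dz": the shift along the tool's x, y, z in m; "ax", "ay", "az": the turn, a rotation vector about the tool's x, y, z in rad; "jaw": the opening in per cent of the stroke, from 0 (shut) to 100 (fully open). A call has exactly 5 rows; each row is the pose to reach, as a shift and turn from the pose commanded when the call began, along the tool's axes at that moment; what a row does not reach only later rows make up. A row lasts 1/10 s, in which the tool goes at most 50 mm and 8.59 degrees, less where a joint would pass 70% of its speed; a pose out of reach is approached as far as the arm can. A call with a gripper value outside its range is refused whole. The fingers move at their own pace and stop on an object; FORCE is the grip in N (left out, the last holds). Time passes only in rows, so rows that repeat a pose let the fingers close, or fill a call up. It gives the time, the measured TCP pose, the force, the opening and the grip force at its end, in the units of the state.
- get_state(): the state, without advancing time (a new reading comes with each control period).
- imaging.grab_frame(name): name is "side" or "top"; returns the picture (420x560x3 uint8, red, green, blue); there is no depth.
- imaging.camera_info(name): a dict with "K" (3x3 intrinsics, pixels), "k1" (the pictures are not rectified: a ray, as slopes to the right and down, at radius r is drawn at 1 + k1 r^2 times it, then the intrinsics apply), "position" and "rotation" of the camera in the world. Camera axes: x right, y down, z forward; pixel columns grow to the right and rows downward; lengths in mm; the calibration is good to about 2 mm. A picture is of the moment at which its call begins. camera_info takes no time and is no camera call.
- workorder.job_done(): hands the job in; it is judged then, once.
The state is a dict: "time": time; "joint_positions": joint angles; "qvel": joint speeds; "effort": joint torques, N m; "ee_pos": TCP position; "tcp_rot": TCP orientation; "ft_force": force on the tool from outside, world axes, zero at the start; "ft_torque": the same for the moment, N m; "opening": finger opening in mm; "grip_force": force on a finger pad.
Only numpy, scipy, OpenCV 4.12 (cv2) and the standard library are available. Lean on these libraries where they do the work, as an engineer would, in place of code of your own. Each camera call takes 0.05 s, during which the arm holds its last target. There are 200 camera calls.

## Working session

There is one attempt and no reset: what is moved stays moved. The work goes in short steps, Python scripts to look and compute and a shell command to move; the robot and the scene stay as the last step left them, time stands still between calls to the robot, and variables do not carry over. Pictures are saved under pics/ and viewed, at most 11 in all, crops included, and the job is handed in when it is done.

```bash
mkdir -p pics
python3 - <<'E'
from rig import get_state, imaging
import cv2
for n in("side","top"):
    f=imaging.grab_frame(n); cv2.imwrite(f"pics/{n}0.png",f[:,:,::-1]); print(n,imaging.camera_info(n))
s=get_state();print(s)
E
```

```text
side {'K': array([[474.8695833 ,   0.        , 274.61443115],
       [  0.        , 474.8695833 , 208.27915154],
       [  0.        ,   0.        ,   1.        ]]), 'k1': -0.02768289938659107, 'position': array([  55.61072931, -749.41198313,  932.65189092]), 'rotation': array([[ 0.83106579, -0.37072455,  0.41459976],
       [-0.55616895, -0.55716358,  0.61663996],
       [ 0.00239632, -0.74305589, -0.66922508]])}
top {'K': array([[385.55916718,   0.        , 282.52242372],
       [  0.        , 385.55916718, 213.26051507],
       [  0.        ,   0.        ,   1.        ]]), 'k1': -0.0938665860745022, 'position': array([ 366.58601329,   23.20912413, 1282.03428606]), 'rotation': array([[ 0.02300669, -0.98226162,  0.18609893],
       [-0.99924149, -0.02844352, -0.02659734],
       [ 0.03141885, -0.18534585, -0.98217095]])}
{'time': 0.1, 'joint_positions': array([6.09285811e+01, 1.48485039e+01, 1.19442676e+00, 7.64150815e+01,
       4.20288373e-04, 8.12575682e+01]), 'qvel': array([ 0.00962498, -0.05920376,  0.05050201, -0.04337674, -0.01876538,
        0.07581405]), 'effort': array([ 4.82152784e-03, -5.56691873e+01,  3.45070016e+01,  1.15841272e-02,
       -1.85707804e-04,  1.34440930e-05]), 'ee_pos': array([190.95035554, 515.52966639, 230.71963867]), 'tcp_rot': array([[-9.37713235e-01,  3.47409754e-01, -5.92914042e-04],
       [ 3.47410208e-01,  9.37712665e-01, -1.05141132e-03],
       [ 1.90712460e-04, -1.19190670e-03, -9.99999271e-01]]), 'ft_force': array([ 0.36205327, -0.35289249,  0.63543727]), 'ft_torque': array([ 0.01042294, -0.02689839, -0.02215028]), 'grip_force': 0.0, 'opening': 85.49525746862273}
```

View pics/side0.png

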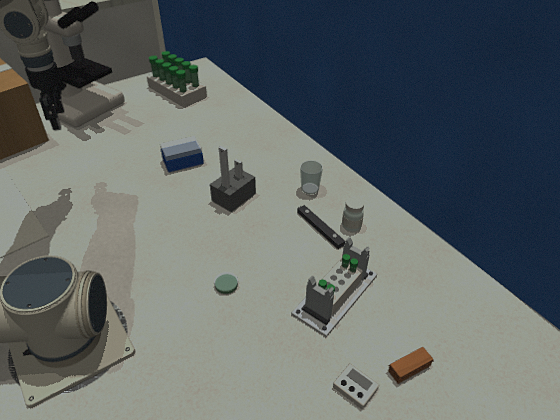

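View pics/top0.png

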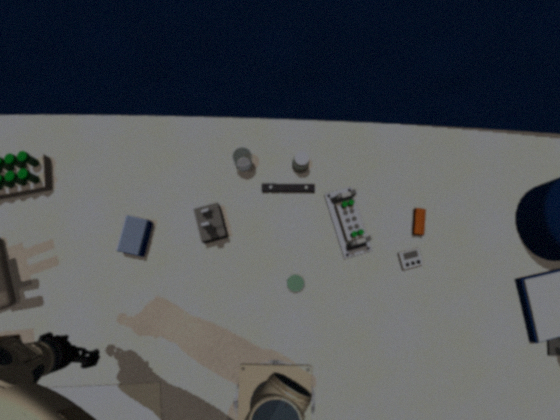

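The side view shows the stand at about (233,190), with the tall bar in its left slot. The carrier is at (338,285), the stop at (320,227) and the dish at (227,284). In the top view the stand is at (211,223), the stop at (288,188) and the carrier at (348,222). Next I'll zoom in on these.

```bash
cat > h.py <<'E'
import numpy as np, cv2
from rig import get_state, imaging
I={n:imaging.camera_info(n) for n in("side","top")}
def proj(n,P):
    c=I[n]; p=(np.atleast_2d(P)-c["position"])@c["rotation"]; s=p[:,:2]/p[:,2:]
    s=s*(1+c["k1"]*(s**2).sum(1,keepdims=True)); K=c["K"]
    return s*[K[0,0],K[1,1]]+K[:2,2]
def ray(n,uv):
    c=I[n]; s=cv2.undistortPoints(np.float64(uv).reshape(-1,1,2),c["K"],np.array([c["k1"],0,0,0.])).reshape(-1,2)
    return np.c_[s,np.ones(len(s))]@c["rotation"].T
def plane(n,uv,z):
    d=ray(n,uv); o=I[n]["position"]; return o+d*((z-o[2])/d[:,2:])
def tri(us,ut):
    a=ray("side",us)[0];b=ray("top",ut)[0];oa=I["side"]["position"];ob=I["top"]["position"]
    t=np.linalg.lstsq(np.c_[a,-b],ob-oa,rcond=None)[0]; p=oa+a*t[0];q=ob+b*t[1]
    return (p+q)/2,np.linalg.norm(p-q)
def crop(img,x0,y0,w,h,k):
    return cv2.resize(img[y0:y0+h,x0:x0+w],None,fx=k,fy=k,interpolation=cv2.INTER_CUBIC)
E
python3 - <<'E'
from h import *
s=cv2.imread("pics/side0.png");t=cv2.imread("pics/top0.png")
a=np.vstack([crop(s,195,135,80,80,5)[:300],crop(t,180,190,80,60,5)])
a=np.vstack([crop(s,200,145,80,65,5)[:300],crop(t,170,195,80,60,5)[:300]])
b=np.vstack([crop(s,285,230,100,105,4)[40:,:][:300] if 0 else crop(s,285,235,100,100,3)[:300],crop(t,320,180,60,90,10/3)[:300]])
b=np.vstack([cv2.copyMakeBorder(x[:300,:400],0,300-min(300,x.shape[0]),0,400-min(400,x.shape[1]),0) for x in (b[:300],b[300:])])
a=np.vstack([cv2.copyMakeBorder(x[:300,:400],0,300-min(300,x.shape[0]),0,400-min(400,x.shape[1]),0) for x in (a[:300],a[300:])])
m=np.clip(np.hstack([a,b])*1.4,0,255).astype(np.uint8)
cv2.imwrite("pics/c0.png",m);print(m.shape)
E
```

```text
Traceback (most recent call last):
ValueError: all the input array dimensions except for the concatenation axis must match exactly, but along dimension 1, the array at index 0 has size 300 and the array at index 1 has size 200
```

Run:
```python
from h import *
s=cv2.imread("pics/side0.png");t=cv2.imread("pics/top0.png")
m=np.vstack([np.hstack([crop(s,195,140,80,75,4),crop(s,285,235,100,75,4)[:, :400]]),np.hstack([crop(t,170,190,80,75,4),crop(t,300,182,100,75,4)])])
m=np.clip(m*1.5,0,255).astype(np.uint8)
cv2.imwrite("pics/c0.png",m);print(m.shape)
```

```text
(600, 720, 3)
```

View pics/c0.png

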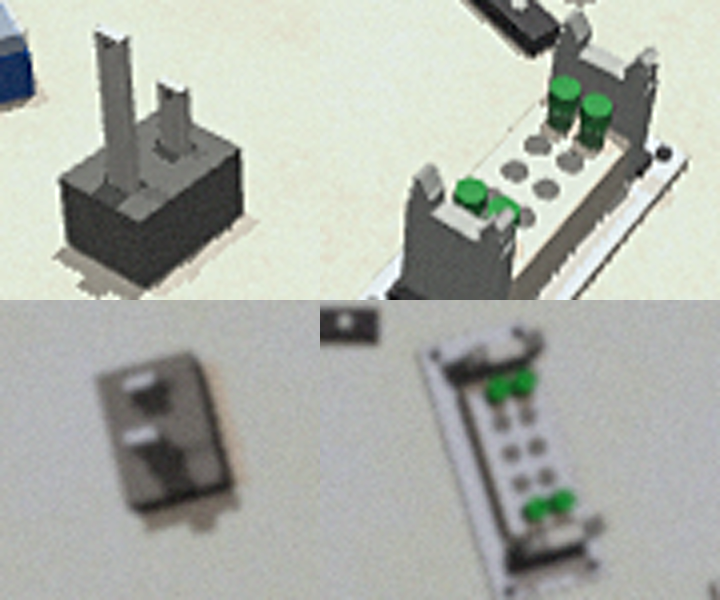

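The crop shows the tall bar's top at about (113,36) in the side quadrant, and it is nearer the robot than the short bar. It also shows both fork seats and the four caps. I'll turn these into points.

Run:
```python
from h import *
np.set_printoptions(precision=1,suppress=True)
S=lambda u,v:(195+u/4,140+v/4); SC=lambda u,v:(285+(u-320)/4,235+v/4)
T=lambda u,v:(170+u/4,190+(v-300)/4); TC=lambda u,v:(300+(u-320)/4,182+(v-300)/4)
print("tall",plane("side",S(113,36),195),plane("top",T(142,436),195),tri(S(113,36),T(142,436)))
print("short",plane("side",S(174,88),120),plane("top",T(145,380),120))
print("stand side",plane("side",[S(62,180),S(137,217),S(240,150)],65))
print("stand top",plane("top",[T(98,375),T(190,352),T(230,485),T(135,508)],65))
print("seats side",plane("side",[SC(607,64),SC(465,220)],95))
print("seats top",plane("top",[TC(495,355),TC(549,537)],95))
print("caps top",plane("top",[TC(497,388),TC(524,382),TC(538,508),TC(564,500)],87))
print("caps side",plane("side",[SC(565,88),SC(597,106),SC(471,190)],87))
print("others: stop ends top",plane("top",[(262,188),(314,188)],18),plane("side",[(299,208),(342,243)],18))
print("dish",plane("top",(295,284),16),plane("side",(226,283),16),"jar",plane("side",(353,229),0),"beaker",plane("side",(310,194),0))
```

```text
tall [[530.1 205.4 195. ]] [[535.1 212.5 195. ]] (array([535.3, 214. , 188.2]), np.float64(1.726680076446524))
short [[583.1 221.6 120. ]] [[590.2 225.8 120. ]]
stand side [[494.9 236.1  65. ]
 [519.4 170.2  65. ]
 [620.4 194.5  65. ]]
stand top [[603.7 273.5  65. ]
 [624.7 200.5  65. ]
 [518.  163.   65. ]
 [497.5 237.3  65. ]]
seats side [[ 653.5 -214.1   95. ]
 [ 510.1 -259.7   95. ]]
seats top [[ 653.9 -202.7   95. ]
 [ 509.3 -244.4   95. ]]
caps top [[ 628.8 -205.7   87. ]
 [ 634.4 -227.5   87. ]
 [ 533.  -237.7   87. ]
 [ 539.9 -258.6   87. ]]
caps side [[ 625.3 -209.9   87. ]
 [ 631.8 -231.4   87. ]
 [ 530.5 -240.    87. ]]
others: stop ends top [[ 690.9   60.3   18. ]
 [ 696.4 -115.8   18. ]] [[ 681.4   55.5   18. ]
 [ 694.9 -121.    18. ]]
dish [[374.1 -56.9  16. ]] [[371.5 -66.6  16. ]] jar [[768.1 -83.9  -0. ]] beaker [[758.9 104.3   0. ]]
```

Measured so far:

| Item | Position | Yaw |
|---|---|---|
| Stand centre | (560,218) | about 19° |
| Long bar | (533,209) | as stand |
| Cradle | (582,-235) | about 18° |
| Stop face | x≈677, y 58 to -118 | – |

The spans match the given sizes: 100 mm between the caps and about 112 mm for the stand. Gripping across the 24 mm width lets the bar turn down onto its broad face. I'll move over the bar now.

```bash
cat >> h.py <<'E'
from scipy.spatial.transform import Rotation as Ro
def go(pos,yaw,tilt=0):
    "tool deltas (m, rad); yaw = world angle of tool y (deg); tilt>0: tool z leans ahead (90 deg before tool y)"
    a=np.radians(yaw); y=np.array([np.cos(a),np.sin(a),0]); f=np.array([y[1],-y[0],0])
    t=np.radians(tilt); z=f*np.sin(t)+np.array([0,0,-np.cos(t)]); G=np.c_[np.cross(y,z),y,z]
    s=get_state(); R=s["tcp_rot"]
    d=R.T@(np.array(pos)-s["ee_pos"])/1000; r=Ro.from_matrix(R.T@G).as_rotvec()
    print("t",s["time"],"pos",s["ee_pos"].round(1),"z",R[:,2].round(3),"ft",s["ft_force"].round(1),"open",round(s["opening"],1),"grip",round(s["grip_force"],1))
    print("d",d.round(4),"a",r.round(4))
E
R='{"dx":-0.213,"dy":-0.085,"dz":-0.01,"az":-0.688,"jaw":100}'
python3 -m pendant '[{"dx":-0.213,"dy":-0.085,"dz":-0.01,"az":-0.688,"jaw":100},{"dx":-0.213,"dy":-0.085,"dz":-0.01,"az":-0.688,"jaw":100},{"dx":-0.213,"dy":-0.085,"dz":-0.01,"az":-0.688,"jaw":100},{"dx":-0.213,"dy":-0.085,"dz":-0.01,"az":-0.688,"jaw":100},{"dx":-0.213,"dy":-0.085,"dz":-0.01,"az":-0.688,"jaw":100}]'
python3 -c "
from h import *
go((532.5,209,241),109)"
```

```text
t 0.1 pos [191.  515.5 230.7] z [-0.001 -0.001 -1.   ] ft [ 0.4 -0.4  0.6] open 85.5 grip 0.0
d [-0.4268 -0.1688 -0.0102] a [-1.100e-03 -6.000e-04 -6.864e-01]invalid input
```

```bash
python3 -m pendant '[{"dx":-0.213,"dy":-0.085,"dz":-0.01,"ax":0,"ay":0,"az":-0.688,"jaw":100},{"dx":-0.213,"dy":-0.085,"dz":-0.01,"ax":0,"ay":0,"az":-0.688,"jaw":100},{"dx":-0.213,"dy":-0.085,"dz":-0.01,"ax":0,"ay":0,"az":-0.688,"jaw":100},{"dx":-0.213,"dy":-0.085,"dz":-0.01,"ax":0,"ay":0,"az":-0.688,"jaw":100},{"dx":-0.213,"dy":-0.085,"dz":-0.01,"ax":0,"ay":0,"az":-0.688,"jaw":100}]'
python3 -c "
from h import *
go((532.5,209,241),109)"
```

```text
time: 0.6
ee_pos: [357.9, 364.9, 240.9]
tcp_rot: [[-0.949, -0.316, -0.0], [-0.316, 0.949, -0.0], [0.0, -0.0, -1.0]]
ft_force: [1.0, 0.8, 0.8]
opening: 85.8
grip_force: 0.0
t 0.6 pos [357.9 364.9 240.9] z [-0. -0. -1.] ft [1.  0.8 0.8] open 85.8 grip 0.0
d [-1.165e-01 -2.030e-01 -2.000e-04] a [-0.0001 -0.0004 -0.0106]
```

```bash
python3 -m pendant '[{"dx":-0.04,"dy":-0.07,"dz":0,"ax":0,"ay":0,"az":-0.01,"jaw":100},{"dx":-0.07,"dy":-0.12,"dz":0,"ax":0,"ay":0,"az":-0.01,"jaw":100},{"dx":-0.095,"dy":-0.165,"dz":0,"ax":0,"ay":0,"az":-0.01,"jaw":100},{"dx":-0.1165,"dy":-0.203,"dz":0,"ax":0,"ay":0,"az":-0.01,"jaw":100},{"dx":-0.1165,"dy":-0.203,"dz":0,"ax":0,"ay":0,"az":-0.01,"jaw":100}]' >/dev/null
python3 - <<'E'
from h import *
s=imaging.grab_frame("side")[:,:,::-1];t=imaging.grab_frame("top")[:,:,::-1]
go((532.5,209,175),109)
m=np.hstack([crop(s,190,100,80,120,5),crop(t,165,180,80,120,5)])
cv2.imwrite("pics/c1.png",np.clip(m*1.5,0,255).astype(np.uint8))
E
```

```text
t 1.2 pos [533.5 206.3 239.8] z [-0.001 -0.001 -1.   ] ft [-0.3 -0.  -0.1] open 85.0 grip 0.0
d [-0.      0.0029  0.0648] a [-0.0006 -0.0013 -0.0107]
```

View pics/c1.png

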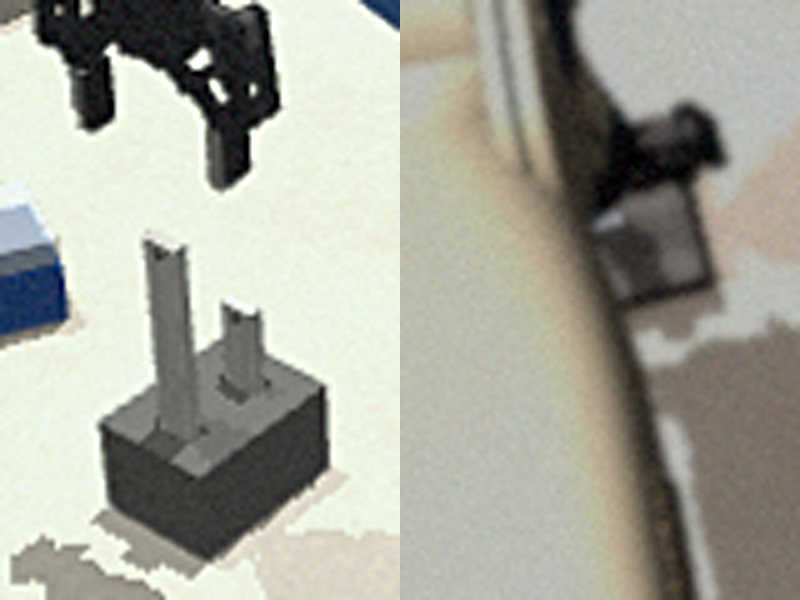

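The fingers straddle the bar in the side view: tips at (93,127) and (227,185) in the crop, bar top at (164,243). I'll use the known fingertip position to cancel the calibration bias.

Run:
```python
from h import *
c=lambda u,v:(190+u/5,100+v/5)
print(plane("side",[c(95,127),c(227,185),c(161,156)],252.5),plane("side",[c(164,243)],195))
```

```text
[[514.85164965 247.41442703 252.5       ]
 [545.31116777 160.5970714  252.5       ]
 [530.33525755 203.26716424 252.5       ]] [[530.03392531 207.75045047 195.        ]]
```

```bash
python3 -m pendant '[{"dx":0,"dy":0.0035,"dz":0.02,"ax":0,"ay":0,"az":-0.01,"jaw":100},{"dx":0,"dy":0.0035,"dz":0.04,"ax":0,"ay":0,"az":-0.01,"jaw":100},{"dx":0,"dy":0.0035,"dz":0.062,"ax":0,"ay":0,"az":-0.01,"jaw":60},{"dx":0,"dy":0.0035,"dz":0.062,"ax":0,"ay":0,"az":-0.01,"jaw":0},{"dx":0,"dy":0.0035,"dz":0.062,"ax":0,"ay":0,"az":-0.01,"jaw":0}]' 30
python3 -m pendant '[{"dx":0,"dy":0,"dz":0,"ax":0,"ay":0,"az":0,"jaw":0},{"dx":0,"dy":0,"dz":0,"ax":0,"ay":0,"az":0,"jaw":0},{"dx":0,"dy":0,"dz":0,"ax":0,"ay":0,"az":0,"jaw":0},{"dx":0,"dy":0,"dz":0,"ax":0,"ay":0,"az":0,"jaw":0},{"dx":0,"dy":0,"dz":0,"ax":0,"ay":0,"az":0,"jaw":0}]' 30
```

```text
time: 1.7
ee_pos: [529.2, 213.1, 179.3]
tcp_rot: [[-0.944, -0.33, -0.001], [-0.33, 0.944, -0.0], [0.001, 0.0, -1.0]]
ft_force: [0.7, 0.0, 0.3]
opening: 44.1
grip_force: 0.0
time: 2.2
ee_pos: [530.3, 213.0, 180.4]
tcp_rot: [[-0.944, -0.329, 0.003], [-0.329, 0.944, 0.001], [-0.003, -0.0, -1.0]]
ft_force: [-0.3, 0.9, 7.3]
opening: 23.0
grip_force: 30.5
```

Gripped: opening 23 mm, grip 30 N. Now I'll lift it out.

```bash
python3 -m pendant '[{"dx":0,"dy":0,"dz":-0.02,"ax":0,"ay":0,"az":0,"jaw":0},{"dx":0,"dy":0,"dz":-0.04,"ax":0,"ay":0,"az":0,"jaw":0},{"dx":0,"dy":0,"dz":-0.065,"ax":0,"ay":0,"az":0,"jaw":0},{"dx":0,"dy":0,"dz":-0.09,"ax":0,"ay":0,"az":0,"jaw":0},{"dx":0,"dy":0,"dz":-0.09,"ax":0,"ay":0,"az":0,"jaw":0}]' 40
python3 -c "
from h import *
go((560,80,270),92.5,30)"
```

```text
time: 2.7
ee_pos: [530.6, 213.0, 272.5]
tcp_rot: [[-0.944, -0.329, 0.005], [-0.329, 0.944, 0.001], [-0.005, -0.001, -1.0]]
ft_force: [0.5, -0.5, -0.2]
opening: 22.1
grip_force: 39.6
t 2.7 pos [530.6 213.  272.5] z [ 0.005  0.001 -1.   ] ft [ 0.5 -0.5 -0.2] open 22.1 grip 39.6
d [ 0.016  -0.1352  0.0025] a [ 0.0766 -0.5144  0.2849]
```

```bash
python3 -m pendant '[{"dx":0,"dy":-0.03,"dz":0,"ax":0,"ay":0,"az":0.07,"jaw":0},{"dx":0.002,"dy":-0.07,"dz":0,"ax":0,"ay":0,"az":0.14,"jaw":0},{"dx":0.005,"dy":-0.11,"dz":0,"ax":0,"ay":0,"az":0.21,"jaw":0},{"dx":0.01,"dy":-0.145,"dz":0,"ax":0,"ay":0,"az":0.285,"jaw":0},{"dx":0.016,"dy":-0.17,"dz":0,"ax":0,"ay":0,"az":0.285,"jaw":0}]' 40
python3 -c "
from h import *
go((580,-28,200),92.5,30)"
```

```text
time: 3.2
ee_pos: [570.7, 44.8, 267.9]
tcp_rot: [[-0.999, -0.047, -0.001], [-0.047, 0.999, -0.0], [0.001, -0.0, -1.0]]
ft_force: [0.6, -0.2, -1.6]
opening: 22.7
grip_force: 39.7
t 3.2 pos [570.7  44.8 267.9] z [-0.001 -0.    -1.   ] ft [ 0.6 -0.2 -1.6] open 22.7 grip 39.7
d [-0.006  -0.0731  0.0679] a [ 0.0006 -0.5248  0.0029]
```

```bash
python3 -m pendant '[{"dx":-0.002,"dy":-0.015,"dz":0.01,"ax":0,"ay":-0.13,"az":0,"jaw":0},{"dx":-0.004,"dy":-0.03,"dz":0.025,"ax":0,"ay":-0.26,"az":0,"jaw":0},{"dx":-0.006,"dy":-0.05,"dz":0.04,"ax":0,"ay":-0.39,"az":0,"jaw":0},{"dx":-0.006,"dy":-0.073,"dz":0.055,"ax":0,"ay":-0.525,"az":0,"jaw":0},{"dx":-0.006,"dy":-0.073,"dz":0.068,"ax":0,"ay":-0.525,"az":0,"jaw":0}]' 40 >/dev/null
python3 - <<'E'
from h import *
s=imaging.grab_frame("side")[:,:,::-1];t=imaging.grab_frame("top")[:,:,::-1]
go((583,-28,160),92.5,30)
m=np.hstack([crop(s,240,120,130,150,3),crop(t,240,150,130,150,3)])
cv2.imwrite("pics/c2.png",np.clip(m*1.5,0,255).astype(np.uint8))
E
```

```text
t 3.8 pos [577.4 -25.9 198. ] z [ 0.497  0.025 -0.868] ft [ 0.1  1.  -1.6] open 22.6 grip 39.7
d [ 0.0141 -0.0024  0.0357] a [ 0.0036 -0.0032  0.0035]
```

View pics/c2.png

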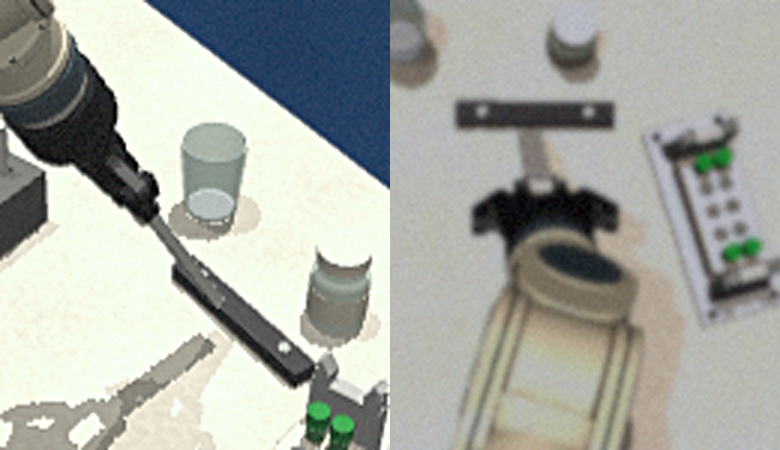

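The bar hangs straight down the tool axis. In the top view its foot is just short of the strip's front edge (crop row about 128, so the face is at x≈678). I'll lower the foot to the bench.

```bash
python3 -m pendant '[{"dx":0.004,"dy":-0.001,"dz":0.01,"ax":0,"ay":0,"az":0,"jaw":0},{"dx":0.008,"dy":-0.002,"dz":0.02,"ax":0,"ay":0,"az":0,"jaw":0},{"dx":0.012,"dy":-0.002,"dz":0.03,"ax":0,"ay":0,"az":0,"jaw":0},{"dx":0.0145,"dy":-0.002,"dz":0.039,"ax":0,"ay":0,"az":0,"jaw":0},{"dx":0.0145,"dy":-0.002,"dz":0.039,"ax":0,"ay":0,"az":0,"jaw":0}]' 25
python3 -c "
from h import *
for p in ((567,141),(549,125),(535,107),(522,88),(509,60)): go((p[0],-28,p[1]),92.5,30)" | grep -v nope
```

```text
time: 4.3
ee_pos: [587.0, -26.9, 158.0]
tcp_rot: [[-0.866, -0.051, 0.498], [-0.044, 0.999, 0.026], [-0.499, 0.001, -0.867]]
ft_force: [-0.1, -0.5, -1.6]
opening: 22.8
grip_force: 39.7
t 4.3 pos [587.  -26.9 158. ] z [ 0.498  0.026 -0.867] ft [-0.1 -0.5 -1.6] open 22.8 grip 39.7
d [ 0.0258 -0.0001  0.0047] a [ 0.0043 -0.0014  0.0058]
t 4.3 pos [587.  -26.9 158. ] z [ 0.498  0.026 -0.867] ft [-0.1 -0.5 -1.6] open 22.8 grip 39.7
d [0.0494 0.0008 0.0096] a [ 0.0043 -0.0014  0.0058]
t 4.3 pos [587.  -26.9 158. ] z [ 0.498  0.026 -0.867] ft [-0.1 -0.5 -1.6] open 22.8 grip 39.7
d [0.0705 0.0015 0.0183] a [ 0.0043 -0.0014  0.0058]
t 4.3 pos [587.  -26.9 158. ] z [ 0.498  0.026 -0.867] ft [-0.1 -0.5 -1.6] open 22.8 grip 39.7
d [0.0912 0.0021 0.0283] a [ 0.0043 -0.0014  0.0058]
t 4.3 pos [587.  -26.9 158. ] z [ 0.498  0.026 -0.867] ft [-0.1 -0.5 -1.6] open 22.8 grip 39.7
d [0.1164 0.0028 0.0461] a [ 0.0043 -0.0014  0.0058]
```

```bash
python3 -m pendant '[{"dx":0.007,"dy":0,"dz":0.003,"ax":0,"ay":0,"az":0,"jaw":0},{"dx":0.016,"dy":0,"dz":0.004,"ax":0,"ay":0,"az":0,"jaw":0},{"dx":0.026,"dy":0,"dz":0.005,"ax":0,"ay":0,"az":0,"jaw":0},{"dx":0.038,"dy":0,"dz":0.007,"ax":0,"ay":0,"az":0,"jaw":0},{"dx":0.049,"dy":0.001,"dz":0.0095,"ax":0,"ay":0,"az":0,"jaw":0}]' 20
python3 - <<'E'
from h import *
s=imaging.grab_frame("side")[:,:,::-1]
for p in ((535,107),(522,88),(509,60)): go((p[0],-28,p[1]),92.5,30)
cv2.imwrite("pics/c3.png",np.clip(crop(s,220,110,160,150,4)*1.5,0,255).astype(np.uint8))
E
```

```text
time: 4.8
ee_pos: [549.5, -28.5, 128.6]
tcp_rot: [[-0.863, -0.05, 0.504], [-0.044, 0.999, 0.024], [-0.504, -0.001, -0.864]]
ft_force: [-7.7, -0.2, 10.4]
opening: 22.6
grip_force: 43.0
t 4.85 pos [547.6 -28.1 126.9] z [ 0.501  0.025 -0.865] ft [-8.1 -1.1  6.6] open 22.8 grip 42.9
d [0.0208 0.0008 0.0109] a [0.0028 0.0019 0.0057]
t 4.85 pos [547.6 -28.1 126.9] z [ 0.501  0.025 -0.865] ft [-8.1 -1.1  6.6] open 22.8 grip 42.9
d [0.0416 0.0014 0.0208] a [0.0028 0.0019 0.0057]
t 4.85 pos [547.6 -28.1 126.9] z [ 0.501  0.025 -0.865] ft [-8.1 -1.1  6.6] open 22.8 grip 42.9
d [0.0668 0.0021 0.0385] a [0.0028 0.0019 0.0057]
```

View pics/c3.png

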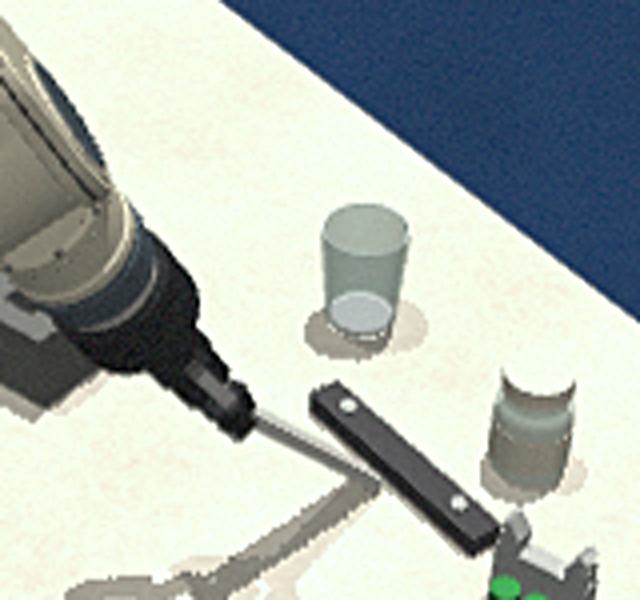

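The bar is turning in the fingers with its foot at the stop, near (380,490) in the crop. The reaction is -8 N in x, as intended, so I'll continue the arc.

```bash
python3 -m pendant '[{"dx":0.011,"dy":0,"dz":0.005,"ax":0,"ay":0,"az":0,"jaw":0},{"dx":0.021,"dy":0.001,"dz":0.011,"ax":0,"ay":0,"az":0,"jaw":0},{"dx":0.0315,"dy":0.001,"dz":0.016,"ax":0,"ay":0,"az":0,"jaw":0},{"dx":0.0415,"dy":0.001,"dz":0.021,"ax":0,"ay":0,"az":0,"jaw":0},{"dx":0.054,"dy":0.001,"dz":0.0295,"ax":0,"ay":0,"az":0,"jaw":0}]' 20
python3 -c "
from h import *
for p in ((509,60),(502,30),(500,12)): go((p[0],-28,p[1]),92.5,30)"
```

```text
time: 5.35
ee_pos: [516.6, -28.9, 75.1]
tcp_rot: [[-0.864, -0.05, 0.502], [-0.044, 0.999, 0.024], [-0.502, -0.001, -0.865]]
ft_force: [-7.0, -0.1, 5.1]
opening: 22.7
grip_force: 45.5
t 5.35 pos [516.6 -28.9  75.1] z [ 0.502  0.024 -0.865] ft [-7.  -0.1  5.1] open 22.7 grip 45.5
d [0.014  0.0013 0.0092] a [0.0024 0.0025 0.0058]
t 5.35 pos [516.6 -28.9  75.1] z [ 0.502  0.024 -0.865] ft [-7.  -0.1  5.1] open 22.7 grip 45.5
d [0.0352 0.0017 0.0317] a [0.0024 0.0025 0.0058]
t 5.35 pos [516.6 -28.9  75.1] z [ 0.502  0.024 -0.865] ft [-7.  -0.1  5.1] open 22.7 grip 45.5
d [0.0459 0.0018 0.0462] a [0.0024 0.0025 0.0058]
```

```bash
python3 -m pendant '[{"dx":0.014,"dy":0,"dz":0.009,"ax":0,"ay":0,"az":0,"jaw":0},{"dx":0.025,"dy":0.001,"dz":0.02,"ax":0,"ay":0,"az":0,"jaw":0},{"dx":0.035,"dy":0.001,"dz":0.0315,"ax":0,"ay":0,"az":0,"jaw":0},{"dx":0.045,"dy":0.001,"dz":0.045,"ax":0,"ay":0,"az":0,"jaw":0},{"dx":0.045,"dy":0.001,"dz":0.045,"ax":0,"ay":0,"az":0,"jaw":0}]' 20
python3 - <<'E'
from h import *
s=imaging.grab_frame("side")[:,:,::-1]
go((500,-28,12),92.5,15)
cv2.imwrite("pics/c4.png",np.clip(crop(s,220,130,160,150,4)*1.5,0,255).astype(np.uint8))
E
```

```text
time: 5.85
ee_pos: [499.2, -28.3, 11.5]
tcp_rot: [[-0.866, -0.05, 0.498], [-0.043, 0.999, 0.026], [-0.499, 0.001, -0.867]]
ft_force: [-8.8, 0.6, 2.1]
opening: 22.6
grip_force: 44.4
t 5.9 pos [499.3 -28.3  12.1] z [ 0.498  0.026 -0.867] ft [-7.8 -0.3  1.8] open 22.3 grip 44.4
d [-0.0006  0.0003  0.0004] a [0.0034 0.2599 0.0054]
```

View pics/c4.png

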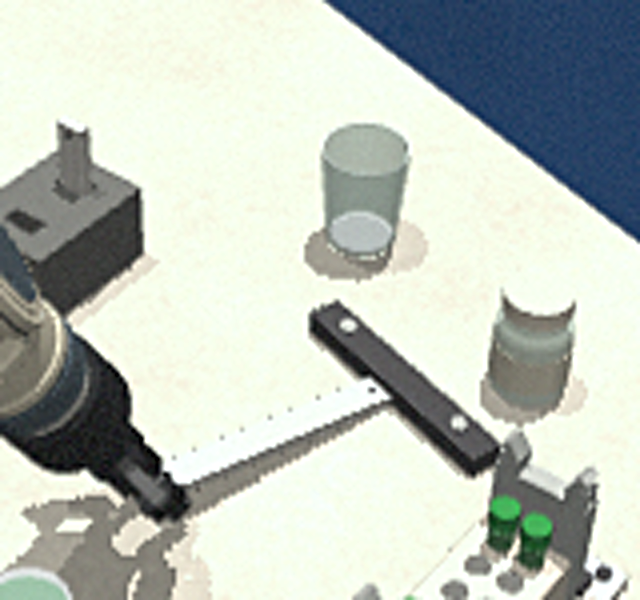

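The bar is nearly flat with its foot at the strip, from (385,390) in the crop to the fingers at (170,480). I'll release, let it settle and back off.

```bash
python3 -m pendant '[{"dx":0,"dy":0,"dz":0,"ax":0,"ay":0,"az":0,"jaw":60},{"dx":0,"dy":0,"dz":0,"ax":0,"ay":0,"az":0,"jaw":100},{"dx":0,"dy":0,"dz":0,"ax":0,"ay":0,"az":0,"jaw":100},{"dx":0,"dy":0,"dz":0,"ax":0,"ay":0,"az":0,"jaw":100},{"dx":0,"dy":0,"dz":0,"ax":0,"ay":0,"az":0,"jaw":100}]'
python3 -m pendant '[{"dx":0,"dy":0,"dz":-0.02,"ax":0,"ay":0,"az":0,"jaw":100},{"dx":0,"dy":0,"dz":-0.05,"ax":0,"ay":0.13,"az":0,"jaw":100},{"dx":0,"dy":0,"dz":-0.09,"ax":0,"ay":0.26,"az":0,"jaw":100},{"dx":0,"dy":0,"dz":-0.12,"ax":0,"ay":0.39,"az":0,"jaw":100},{"dx":0,"dy":0,"dz":-0.14,"ax":0,"ay":0.52,"az":0,"jaw":100}]' | head -2
python3 - <<'E'
from h import *
s=imaging.grab_frame("side");t=imaging.grab_frame("top")
cv2.imwrite("pics/s5.png",s[:,:,::-1]);cv2.imwrite("pics/t5.png",t[:,:,::-1])
m=np.vstack([crop(s[:,:,::-1],240,200,110,70,5)[:300],crop(t[:,:,::-1],225,180,110,60,5)])
cv2.imwrite("pics/c5.png",np.clip(m*1.4,0,255).astype(np.uint8))
E
```

```text
time: 6.4
ee_pos: [501.5, -28.7, 13.5]
tcp_rot: [[-0.864, -0.05, 0.501], [-0.044, 0.999, 0.025], [-0.502, -0.0, -0.865]]
ft_force: [-0.9, -0.5, 0.6]
opening: 85.0
grip_force: 0.0
time: 6.9
ee_pos: [433.7, -32.1, 129.9]
```

View pics/c5.png

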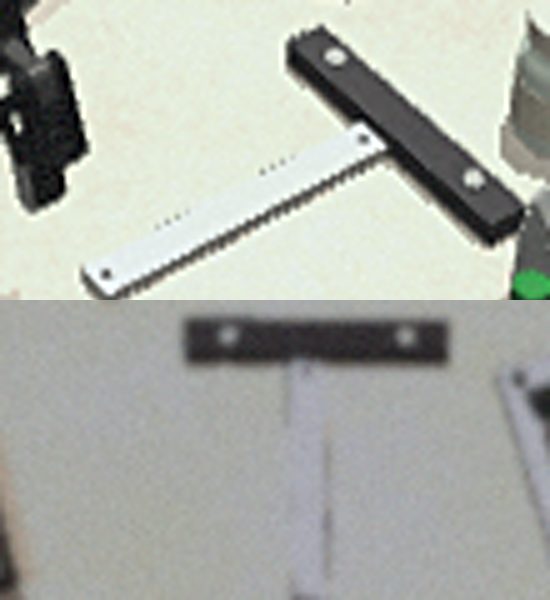

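The bar lies flat and free, broad face up. In the side crop its end holes are at (363,139) and (106,273), and its far end touches the stop.

Run:
```python
from h import *
np.set_printoptions(precision=1,suppress=True)
c=lambda u,v:(240+u/5,200+v/5)
H=plane("side",[c(363,139),c(106,273)],10);d=H[0]-H[1]
print(H,H.mean(0),np.linalg.norm(d),np.degrees(np.arctan2(d[1],d[0])))
t=cv2.imread("pics/t5.png"); c=lambda u,v:(225+u/5,180+(v-300)/5)
T=plane("top",[c(307,372),c(310,590)],10);print(T,T.mean(0))
# dark hole near end in top, and bar strip by saturation/blue
h=t[225:250,270:300].astype(int); b=h[:,:,0]-h[:,:,2]
for r in range(225,250,3): print(r,(t[r,275:300,0].astype(int)-t[r,275:300,2]))
go((585,-30,90),92.5)
```

```text
[[670.  -25.1  10. ]
 [497.1 -30.5  10. ]] [583.5 -27.8  10. ] 172.99071535246398 1.803796816761974
[[673.1 -22.9  10. ]
 [524.4 -28.   10. ]] [598.8 -25.5  10. ]
225 [ 3  0  2  4  4  4  6  6  6  5  7  8  6 10  7  3  2  6  7  2  1 -1  1  0
 -1]
228 [ 0  1  1 -1 -1  0  1  4  5  6 11  7  5  8  6  2  3  3  3  3  4  4  4  3
  4]
231 [-4 -5 -2  2  2  1  2  1  7  9  9  8  7  7  7 -2  3  3  4  2  2 -1  2  1
  3]
234 [ 5  2  1 -2  1  4  2 -2  0  4  8  8  8  7  6  0  1  2  1  5  2  4  2  0
  3]
237 [ 4  2  1  1  2  0  0 -2 -1  3  7  6  7  7  7  0 -1  2  2  5 -2  0  1  1
  3]
240 [ -3  -5  -1   1   2  -2   2   0  -6 -13  -8  -8  -2   2   2   0  -1   1
   3  -2  -1   1   1  -1   1]
243 [  0  -4  -2  -1   1  -1  -4 -11 -17 -22 -22 -19 -12 -18 -18 -17 -11  -4
  -2   2   0   4   3   3   0]
246 [  1   0  -1   0  -1  -6 -20 -24 -26 -23 -18 -15 -18 -22 -22 -20 -16 -17
 -18 -17 -14 -16 -12 -11  -8]
249 [ -3  -4  -7  -5 -10 -20 -24 -25 -24 -20 -15 -18 -23 -24 -24 -21 -18 -22
 -24 -23 -24 -23 -20 -21 -20]
t 7.0 pos [436.3 -32.5 131.4] z [ 0.1  0.  -1. ] ft [ 0.9 -0.6 -0.9] open 85.3 grip 0.0
d [-0.1 -0.   0.1] a [-0.   0.1  0. ]
```

```bash
python3 -c "
from h import *
go((586,-25.7,80),91.8)"
```

```text
t 7.0 pos [436.3 -32.5 131.4] z [ 0.109  0.005 -0.994] ft [ 0.9 -0.6 -0.9] open 85.3 grip 0.0
d [-0.1433 -0.0006  0.0674] a [0.0007 0.1088 0.0182]
```

```bash
python3 -m pendant '[{"dx":-0.04,"dy":0,"dz":0.015,"ax":0,"ay":0.05,"az":0.01,"jaw":100},{"dx":-0.08,"dy":0,"dz":0.03,"ax":0,"ay":0.1,"az":0.018,"jaw":100},{"dx":-0.115,"dy":0,"dz":0.05,"ax":0,"ay":0.109,"az":0.018,"jaw":100},{"dx":-0.143,"dy":-0.001,"dz":0.067,"ax":0,"ay":0.109,"az":0.018,"jaw":100},{"dx":-0.143,"dy":-0.001,"dz":0.067,"ax":0,"ay":0.109,"az":0.018,"jaw":100}]' |head -1
python3 -m pendant '[{"dx":0,"dy":0,"dz":0,"ax":0,"ay":0,"az":0,"jaw":100},{"dx":0,"dy":0,"dz":0,"ax":0,"ay":0,"az":0,"jaw":100},{"dx":0,"dy":0,"dz":0,"ax":0,"ay":0,"az":0,"jaw":100},{"dx":0,"dy":0,"dz":0,"ax":0,"ay":0,"az":0,"jaw":100},{"dx":0,"dy":0,"dz":0,"ax":0,"ay":0,"az":0,"jaw":100}]' |head -1
python3 -c "
from h import *
go((586,-25.7,3),91.8)"
```

```text
time: 7.5
time: 8.0
t 8.0 pos [584.2 -25.9  77.4] z [ 0.002  0.002 -1.   ] ft [-0.2  1.3  0.4] open 85.7 grip 0.0
d [-0.0017  0.      0.0744] a [ 0.0016  0.0016 -0.0004]
```

```bash
python3 -m pendant '[{"dx":-0.002,"dy":0,"dz":0.025,"ax":0,"ay":0,"az":0,"jaw":100},{"dx":-0.002,"dy":0,"dz":0.05,"ax":0,"ay":0,"az":0,"jaw":80},{"dx":-0.002,"dy":0,"dz":0.065,"ax":0,"ay":0,"az":0,"jaw":60},{"dx":-0.002,"dy":0,"dz":0.073,"ax":0,"ay":0,"az":0,"jaw":50},{"dx":-0.002,"dy":0,"dz":0.073,"ax":0,"ay":0,"az":0,"jaw":40}]' 40
python3 -m pendant '[{"dx":0,"dy":0,"dz":0,"ax":0,"ay":0,"az":0,"jaw":30},{"dx":0,"dy":0,"dz":0,"ax":0,"ay":0,"az":0,"jaw":0},{"dx":0,"dy":0,"dz":0,"ax":0,"ay":0,"az":0,"jaw":0},{"dx":0,"dy":0,"dz":0,"ax":0,"ay":0,"az":0,"jaw":0},{"dx":0,"dy":0,"dz":0,"ax":0,"ay":0,"az":0,"jaw":0}]' 40
```

```text
time: 8.5
ee_pos: [585.9, -25.6, 3.0]
tcp_rot: [[-1.0, -0.031, -0.001], [-0.031, 1.0, 0.002], [0.001, 0.002, -1.0]]
ft_force: [-0.2, 0.1, 0.3]
opening: 34.5
grip_force: 0.0
time: 9.0
ee_pos: [587.0, -25.8, 4.7]
tcp_rot: [[-1.0, -0.031, 0.002], [-0.031, 1.0, 0.001], [-0.002, 0.001, -1.0]]
ft_force: [-0.3, -0.3, 6.4]
opening: 22.7
grip_force: 40.0
```

```bash
python3 -m pendant '[{"dx":0,"dy":0,"dz":-0.015,"ax":0,"ay":0,"az":0,"jaw":0},{"dx":0,"dy":0,"dz":-0.045,"ax":0,"ay":0,"az":0,"jaw":0},{"dx":0,"dy":0,"dz":-0.08,"ax":0,"ay":0,"az":0,"jaw":0},{"dx":0,"dy":0,"dz":-0.12,"ax":0,"ay":0,"az":0,"jaw":0},{"dx":0,"dy":0,"dz":-0.155,"ax":0,"ay":0,"az":0,"jaw":0}]' 60
python3 -c "
from h import *
go((584,-233.5,160),108)"
```

```text
time: 9.5
ee_pos: [586.3, -25.8, 160.7]
tcp_rot: [[-1.0, -0.031, 0.001], [-0.031, 1.0, 0.002], [-0.001, 0.002, -1.0]]
ft_force: [1.2, -1.0, -1.3]
opening: 21.7
grip_force: 58.9
t 9.5 pos [586.3 -25.8 160.7] z [ 0.001  0.002 -1.   ] ft [ 1.2 -1.  -1.3] open 21.7 grip 58.9
d [ 0.0087 -0.2075  0.0004] a [ 0.0015  0.0013 -0.283 ]
```

```bash
python3 -m pendant '[{"dx":0.001,"dy":-0.03,"dz":0,"ax":0,"ay":0,"az":-0.06,"jaw":0},{"dx":0.003,"dy":-0.075,"dz":0,"ax":0,"ay":0,"az":-0.13,"jaw":0},{"dx":0.005,"dy":-0.12,"dz":0,"ax":0,"ay":0,"az":-0.2,"jaw":0},{"dx":0.007,"dy":-0.165,"dz":0,"ax":0,"ay":0,"az":-0.25,"jaw":0},{"dx":0.009,"dy":-0.2075,"dz":0,"ax":0,"ay":0,"az":-0.283,"jaw":0}]' 60 | head -1
python3 -m pendant '[{"dx":0,"dy":0,"dz":0,"ax":0,"ay":0,"az":0,"jaw":0},{"dx":0,"dy":0,"dz":0,"ax":0,"ay":0,"az":0,"jaw":0},{"dx":0,"dy":0,"dz":0,"ax":0,"ay":0,"az":0,"jaw":0},{"dx":0,"dy":0,"dz":0,"ax":0,"ay":0,"az":0,"jaw":0},{"dx":0,"dy":0,"dz":0,"ax":0,"ay":0,"az":0,"jaw":0}]' 60|head -1
python3 - <<'E'
from h import *
s=imaging.grab_frame("side");t=imaging.grab_frame("top")
go((584,-233.5,110),108)
print(proj("side",[get_state()["ee_pos"]]))
m=np.hstack([crop(s[:,:,::-1],280,200,110,150,4)[:,:440],crop(t[:,:,::-1],315,170,70,150,4)])
cv2.imwrite("pics/c6.png",np.clip(m*1.4,0,255).astype(np.uint8));print(m.shape)
E
```

```text
time: 10.0
time: 10.5
t 10.6 pos [ 584.  -232.7  158.5] z [ 0.     0.002 -1.   ] ft [-0.2  0.5 -1.6] open 21.5 grip 59.0
d [ 0.0003 -0.0008  0.0485] a [0.0015 0.001  0.0012]
[[341.9817509  249.39312679]]
(600, 720, 3)
```

View pics/c6.png

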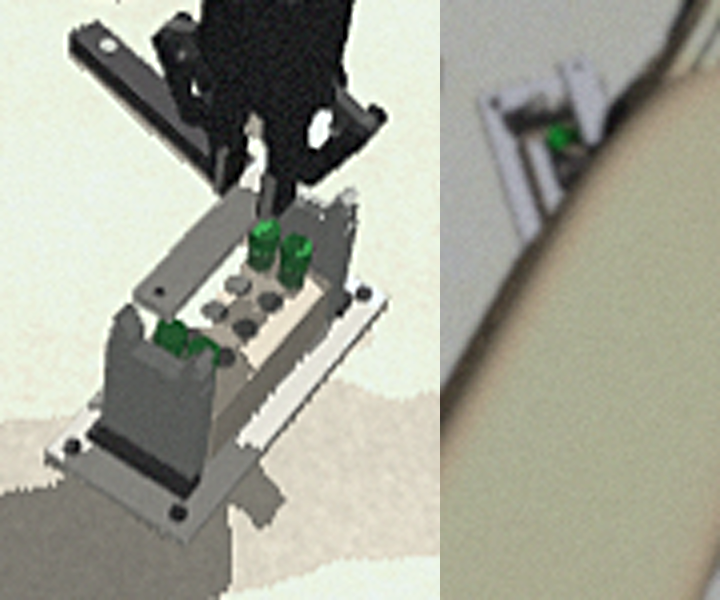

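The bar is level above the carrier. In the side crop its near end is at about (135,297)-(172,318), with a hole at (160,292). I'll compare bar and seats in the same camera so that the bias cancels.

Run:
```python
from h import *
np.set_printoptions(precision=1,suppress=True)
c=lambda u,v:(280+u/4,200+v/4)
a=np.radians(18);X=np.array([np.cos(a),np.sin(a),0]);Y=np.array([-X[1],X[0],0])
B=plane("side",[c(135,297),c(172,315),c(160,292)],163.5)
ax=np.mean(plane("side",[(356.75,251),(321.25,290)],95),0); print("seat mid",ax)
print("bar endL,endR,hole vs seat mid:",[(float((b-ax)@X),float((b-ax)@Y)) for b in B], "end mid",B[:2].mean(0))
tcp=get_state()["ee_pos"]; print("tcp vs seat",(tcp-ax)@X,(tcp-ax)@Y)
# bar edges: long edge direction from left edge points
L=plane("side",[c(135,297),c(238,190)],163.5);d=L[1]-L[0];print("yaw",np.degrees(np.arctan2(d[1],d[0])))
s0=cv2.imread("pics/side0.png")
H=plane("side",[(285+(428-320)/4,235+168/4),(285+(508-320)/4,235+212/4),(285+(578-320)/4,235+14/4),(285+(650-320)/4,235+50/4)],118)
print("horn tips",[(float((h-ax)@X),float((h-ax)@Y)) for h in H],H.mean(0))
```

```text
seat mid [ 581.8 -236.9   95. ]
bar endL,endR,hole vs seat mid: [(-98.19694430422362, 9.57610698590537), (-96.26047610946402, -12.46396961203849), (-87.23926891080845, 1.1907549188059647)] end mid [ 489.8 -268.3  163.5]
tcp vs seat 3.3967849634062857 3.2971212310632394
yaw 17.41675335359402
horn tips [(-73.91869913663615, 27.900476734298465), (-72.31149274754664, -23.674672922706375), (79.50717291323514, 25.374011788556505), (80.43307007311552, -23.49430349090194)] [ 584.6 -234.4  118. ]
```

Agreement is within about 2 mm. I'll nudge +2 mm lengthways and lower it: quickly to about 7 mm above the seats, then slowly.

```bash
python3 -m pendant '[{"dx":-0.002,"dy":0,"dz":0.01,"ax":0,"ay":0,"az":0,"jaw":0},{"dx":-0.002,"dy":0,"dz":0.021,"ax":0,"ay":0,"az":0,"jaw":0},{"dx":-0.002,"dy":0,"dz":0.033,"ax":0,"ay":0,"az":0,"jaw":0},{"dx":-0.002,"dy":0,"dz":0.045,"ax":0,"ay":0,"az":0,"jaw":0},{"dx":-0.002,"dy":0,"dz":0.05,"ax":0,"ay":0,"az":0,"jaw":0}]' 60
python3 -m pendant '[{"dx":0,"dy":0,"dz":0.001,"ax":0,"ay":0,"az":0,"jaw":0},{"dx":0,"dy":0,"dz":0.002,"ax":0,"ay":0,"az":0,"jaw":0},{"dx":0,"dy":0,"dz":0.003,"ax":0,"ay":0,"az":0,"jaw":0},{"dx":0,"dy":0,"dz":0.004,"ax":0,"ay":0,"az":0,"jaw":0},{"dx":0,"dy":0,"dz":0.005,"ax":0,"ay":0,"az":0,"jaw":0}]' 60
```

```text
time: 11.1
ee_pos: [585.0, -232.5, 106.2]
tcp_rot: [[-0.951, -0.309, -0.002], [-0.309, 0.951, 0.003], [0.001, 0.004, -1.0]]
ft_force: [-0.6, -0.4, -0.5]
opening: 21.5
grip_force: 59.0
time: 11.6
ee_pos: [585.9, -232.9, 103.6]
tcp_rot: [[-0.951, -0.309, 0.001], [-0.309, 0.951, 0.002], [-0.001, 0.001, -1.0]]
ft_force: [-0.0, 0.2, -1.3]
opening: 21.4
grip_force: 59.0
```

```bash
python3 -m pendant '[{"dx":0,"dy":0,"dz":0.001,"ax":0,"ay":0,"az":0,"jaw":0},{"dx":0,"dy":0,"dz":0.002,"ax":0,"ay":0,"az":0,"jaw":0},{"dx":0,"dy":0,"dz":0.0025,"ax":0,"ay":0,"az":0,"jaw":0},{"dx":0,"dy":0,"dz":0.003,"ax":0,"ay":0,"az":0,"jaw":0},{"dx":0,"dy":0,"dz":0.003,"ax":0,"ay":0,"az":0,"jaw":0}]' 60 | egrep 'ee|force'
python3 - <<'E'
from h import *
s=imaging.grab_frame("side")
cv2.imwrite("pics/c7.png",np.clip(crop(s[:,:,::-1],285,225,100,110,5)*1.5,0,255).astype(np.uint8))
E
```

```text
ee_pos: [585.7, -232.8, 100.2]
ft_force: [0.2, 0.0, -0.7]
grip_force: 59.0
```

View pics/c7.png

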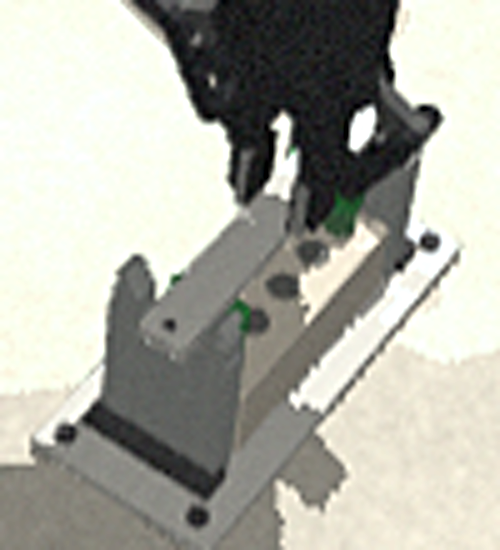

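The near end sits between the horns at (143-188, 335) in the crop, roughly centred, with no contact force yet. I'll keep lowering in half-millimetre steps.

```bash
python3 -m pendant '[{"dx":0,"dy":0,"dz":0.0004,"ax":0,"ay":0,"az":0,"jaw":0},{"dx":0,"dy":0,"dz":0.0008,"ax":0,"ay":0,"az":0,"jaw":0},{"dx":0,"dy":0,"dz":0.0012,"ax":0,"ay":0,"az":0,"jaw":0},{"dx":0,"dy":0,"dz":0.0016,"ax":0,"ay":0,"az":0,"jaw":0},{"dx":0,"dy":0,"dz":0.002,"ax":0,"ay":0,"az":0,"jaw":0}]' 60 | egrep 'ee|force'
python3 -m pendant '[{"dx":0,"dy":0,"dz":0.0003,"ax":0,"ay":0,"az":0,"jaw":0},{"dx":0,"dy":0,"dz":0.0006,"ax":0,"ay":0,"az":0,"jaw":0},{"dx":0,"dy":0,"dz":0.001,"ax":0,"ay":0,"az":0,"jaw":0},{"dx":0,"dy":0,"dz":0.001,"ax":0,"ay":0,"az":0,"jaw":0},{"dx":0,"dy":0,"dz":0.001,"ax":0,"ay":0,"az":0,"jaw":0}]' 60 | egrep 'ee|force'
```

```text
ee_pos: [585.8, -232.9, 99.8]
ft_force: [-4.8, 2.2, 14.6]
grip_force: 60.8
ee_pos: [585.9, -232.9, 99.7]
ft_force: [-5.7, 3.1, 17.2]
grip_force: 61.3
```

Seated: 17 N up at TCP z 99.8, as predicted. I'll relieve the press and open gently.

```bash
python3 -m pendant '[{"dx":0,"dy":0,"dz":-0.0006,"ax":0,"ay":0,"az":0,"jaw":0},{"dx":0,"dy":0,"dz":-0.0012,"ax":0,"ay":0,"az":0,"jaw":0},{"dx":0,"dy":0,"dz":-0.002,"ax":0,"ay":0,"az":0,"jaw":0},{"dx":0,"dy":0,"dz":-0.002,"ax":0,"ay":0,"az":0,"jaw":0},{"dx":0,"dy":0,"dz":-0.002,"ax":0,"ay":0,"az":0,"jaw":0}]' 30 | egrep 'ee|force'
python3 -m pendant '[{"dx":0,"dy":0,"dz":0,"ax":0,"ay":0,"az":0,"jaw":35},{"dx":0,"dy":0,"dz":0,"ax":0,"ay":0,"az":0,"jaw":45},{"dx":0,"dy":0,"dz":0,"ax":0,"ay":0,"az":0,"jaw":55},{"dx":0,"dy":0,"dz":0,"ax":0,"ay":0,"az":0,"jaw":60},{"dx":0,"dy":0,"dz":0,"ax":0,"ay":0,"az":0,"jaw":60}]' 30 | egrep 'ee|force|open'
python3 -m pendant '[{"dx":0,"dy":0,"dz":-0.01,"ax":0,"ay":0,"az":0,"jaw":60},{"dx":0,"dy":0,"dz":-0.03,"ax":0,"ay":0,"az":0,"jaw":60},{"dx":0,"dy":0,"dz":-0.06,"ax":0,"ay":0,"az":0,"jaw":60},{"dx":0,"dy":0,"dz":-0.1,"ax":0,"ay":0,"az":0,"jaw":60},{"dx":0,"dy":0,"dz":-0.14,"ax":0,"ay":0,"az":0,"jaw":60}]' | egrep 'ee|force'
python3 -m pendant '[{"dx":0.04,"dy":0.03,"dz":0,"ax":0,"ay":0,"az":0,"jaw":60},{"dx":0.08,"dy":0.07,"dz":0,"ax":0,"ay":0,"az":0,"jaw":60},{"dx":0.1,"dy":0.11,"dz":0,"ax":0,"ay":0,"az":0,"jaw":60},{"dx":0.12,"dy":0.15,"dz":0,"ax":0,"ay":0,"az":0,"jaw":60},{"dx":0.12,"dy":0.19,"dz":0,"ax":0,"ay":0,"az":0,"jaw":60}]' | egrep 'time|ee|force'
python3 - <<'E'
from h import *
s=imaging.grab_frame("side")[:,:,::-1];t=imaging.grab_frame("top")[:,:,::-1]
m=np.hstack([crop(s,285,225,100,120,5)[:,:480],crop(t,320,175,60,120,5)])
cv2.imwrite("pics/c8.png",np.clip(m*1.5,0,255).astype(np.uint8));print(m.shape)
E
```

```text
ee_pos: [585.8, -232.9, 99.8]
ft_force: [-2.3, 0.8, 7.3]
grip_force: 59.9
ee_pos: [585.7, -232.9, 99.1]
ft_force: [-0.3, 0.3, 0.5]
opening: 51.2
grip_force: 0.0
ee_pos: [585.4, -232.9, 241.4]
ft_force: [0.9, -0.1, 0.5]
grip_force: 0.0
time: 15.15
ee_pos: [410.3, -88.6, 240.5]
ft_force: [0.5, -0.3, -0.7]
grip_force: 0.0
(600, 780, 3)
```

View pics/c8.png

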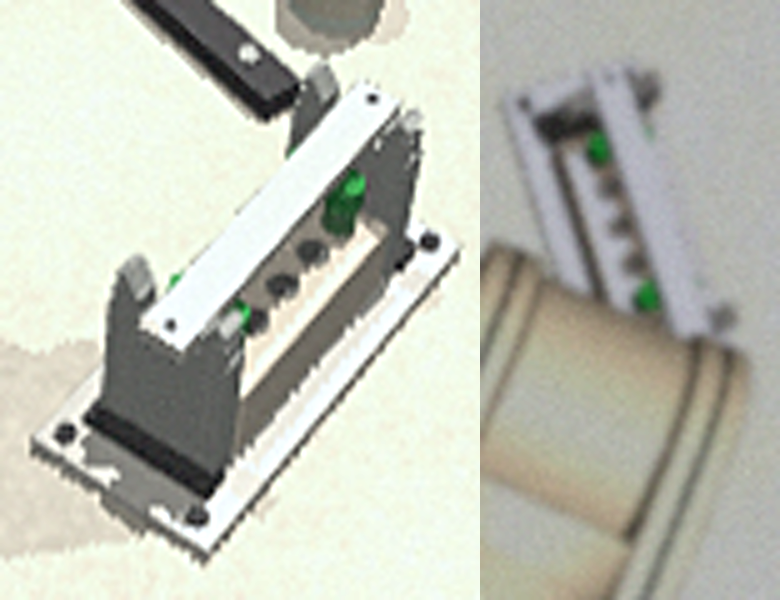

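The bar rests flat in both forks between the horns, with its holes at (372,98) and (170,325) in the side crop. One numeric check on centring before handing in.

Run:
```python
from h import *
c=lambda u,v:(285+u/5,225+v/5)
H=plane("side",[c(372,98),c(170,325)],105);d=H[0]-H[1];m=H.mean(0)
a=np.radians(18);X=np.array([np.cos(a),np.sin(a),0]);Y=np.array([-X[1],X[0],0])
print(m,np.linalg.norm(d),np.degrees(np.arctan2(d[1],d[0])))
for ref in ([581.8,-236.9,0],[581,-235.6,0],[584.6,-234.4,0]): print((m-ref)@X,(m-ref)@Y)
```

```text
[ 583.03897594 -235.46911582  105.        ] 173.72970482895744 18.325557150148178
1.6205036667093111 0.9779871067744971
1.9796267870579554 -0.5055999599091572
-1.8149970648545521 -0.534406599713513
```

The bar is centred within 2 mm lengthways and 1 mm across, at 18.3° yaw, so I'm handing in.

```bash
python3 -m pendant '[{"dx":0,"dy":0,"dz":0,"ax":0,"ay":0,"az":0,"jaw":60},{"dx":0,"dy":0,"dz":0,"ax":0,"ay":0,"az":0,"jaw":60},{"dx":0,"dy":0,"dz":0,"ax":0,"ay":0,"az":0,"jaw":60},{"dx":0,"dy":0,"dz":0,"ax":0,"ay":0,"az":0,"jaw":60},{"dx":0,"dy":0,"dz":0,"ax":0,"ay":0,"az":0,"jaw":60}]' | head -1; python3 -c "
from rig import workorder
print(workorder.job_done())"
```

```text
time: 15.75
the job is handed in; nothing more can be done
None
```

The long bar was laid flat and released, then regrasped and set across both forks, centred within about 2 mm by the side camera; the job is handed in at about 16 s on the robot's clock, with no verdict shown.

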